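# Close the food carrier and lock its lid with the turnbuttons

### The arm

A 6-joint arm with a two-finger parallel gripper is mounted at the origin on a cart in front of the work surface, level with it; the furniture and walls round the work are solid. World frame = base frame: x ahead of the robot, y to its left, z up, the work surface at z = 0. Lengths are in m, angles in rad, forces in N, time in s.
With the tool pointing down it reaches from about 0.375 to 0.825 m from the base axis. Payload 5.5 kg.
Tool frame: the origin (TCP) lies at the centre of the arm's flange, where the gripper is bolted on; the fingertips stand 173 mm ahead of it and the grasp point (between the pads) lies 155 mm ahead of it; z points along the fingers, y is the line along which they close (so a half turn about z gives the same grasp; the last joint's range is limited). The gripper opens to 85 mm and grips with 20 to 120 N. Pads are 22 mm wide; open, the fingers measure 114 mm over their backs; the gripper's body (76 mm by 85 mm) begins 54 mm behind the grasp point. The pads swing forward as they close: fully open they stand 13 mm farther back than shut.
Start: joints at [1.113, 0.314, -0.047, 1.21, 0, 1.571], TCP at [0.265, 0.538, 0.405] pointing down, gripper open.
Joint ranges: [-2.67, 2.67], [-0.69, 1.73], [-1.03, 1.25], [-2.08, 2.16], [-1.42, 1.45], [-3.14, 3.14]. Speed limits (rad/s): [2.39, 2.39, 3.01, 3.14, 3.14, 3.14].

### API

Orientations are given as a 3x3 rotation matrix whose columns are the frame's x, y, z axes.
In Python, from cell import arm gives the robot as it stands.
- The arm moves only by the shell command python3 -m jog 'ROWS'. ROWS is JSON, one flat list of numbers, 5 for each row, row after row: the opening, from 0 (shut) to 1 (fully open), then the shift along the tool's x, y, z each as a share of 0.04 m, from -1 to 1, then the turn about the tool's z as a share of 90 degrees, from -1 to 1. In form: [grip, tx, ty, tz, spin, grip, tx, ty, tz, spin, ...]. A call has 1 to 20 rows; each row shifts and turns the commanded pose from where the row before left it, along the tool's axes as they then stand; what a row does not reach is not made up. A row lasts 1/8 s, in which the tool goes at most 62.5 mm and 10.7 degrees, less where a joint would pass 70% of its speed; a pose out of reach is approached as far as the arm can. A call with a number of a shift or a turn outside -1 to 1 is refused whole. A call with a gripper value outside its range is refused whole. The fingers move at their own pace and stop on an object; the grip force is fixed at half the most. Time passes only in rows, so rows that do not move let the fingers close. It gives the time, the measured TCP pose, the force, the opening and the grip force at its end, in the units of the state.
- arm.sense(): the state, without advancing time (a new reading comes with each control period).
- arm.grab_frame(name): name is "scene" or "top" or "wrist"; returns a dict with "img" (384x512x3 uint8, red, green, blue), "z_map" (384x512 float32, m along the optical axis (not along the pixel's ray), 0 where there is no reading), "fx", "fy", "cx", "cy" (pixels), "dist" ([k1, k2, p1, p2, k3] as OpenCV has them; the pictures are not rectified), "eye" and "rotation" of the camera in the world. Camera axes: x right, y up, looking along -z (the intrinsics and any distortion apply to the point x, -y, -z); pixel columns grow to the right and rows downward; lengths in m; the calibration is good to about 2 mm. A picture is of the moment at which its call begins.
- arm.hand_in(): hands the job in; it is judged then, once.
The state is a dict: "time_s": time; "qpos": joint angles; "qvel": joint speeds; "joint_torque": joint torques, N m; "eef_pos": TCP position; "tcp_rot": TCP orientation; "ft_force": force on the tool from outside, world axes, zero at the start; "ft_torque": the same for the moment, N m; "opening": opening from 0.0 (shut) to 1.0 (fully open); "grasp_force": force on a finger pad.
Only numpy, scipy, OpenCV 4.12 (cv2) and the standard library are available. Lean on these libraries where they do the work, as an engineer would, in place of code of your own. Each camera call takes 0.05 s, during which the arm holds its last target. There are 200 camera calls.

### The job

Lift the blue lid out of its drying rack and lay it flat on the table, handle up, and let go; then pick it up again and set it fully home on the open blue carrier, handle up. Then turn both orange turnbuttons square across the lid, as far as they go, so that it is locked down. Do not shift the sauce bottle, the spice jar or the tin.

Things in the scene. Friction and masses are not known exactly. Their poses are not given: they have to be found in the camera images.
- carrier: open blue food box fixed to the table, 114 (x) x 106 (y) x 90 mm high outside, walls 8 mm, mouth 98 x 90 mm, a brown ramekin inside. Origin: centre of the underside, z up. An ear at its +y side bears turnbutton a, one at its -y side turnbutton b. Carrier and rack stand one left and one right of the middle, either way, their x within 0.35 rad of the robot's x.
- turnbutton_a (a joint): orange turnbutton at the carrier's +y side, pivoting about a vertical axis; rad. 0: parallel to the carrier's x axis, clear of the lid (unlocked); it grows counter-clockwise seen from above, to 1.57 pointing square across the lid edge and a stop at 1.6. Starts at 0 to 0.2. Stiff: it stays where it is left.
- turnbutton_b (a joint): the same at the carrier's -y side, but it grows clockwise seen from above.
- turnbutton_a_grip (a point): on the pivot axis of turnbutton a, in its upright grip fin; carrier frame (0, 76, 118.5) mm. The fin is 44 mm long, 10 thick, 22 high (its top 9.5 mm above this point), along the button's bar of 64 x 18 x 6 mm, whose underside is 100.5 mm high, 2.5 mm above the seated lid. The axes turn with the button: x along the fin.
- turnbutton_b_grip (a point): the same point of turnbutton b, in the carrier's frame (0, -76, 118.5) mm.
- lid: blue plate 150 (its z) x 110 (y) x 8 mm (x), 0.25 kg; origin at its centre. +x: top side with black handle; -x: under side with grey plug 90 (z) x 82 (y) x 8 mm that enters the carrier's mouth. Starts on edge in the rack, z up, origin 87 mm high, +x along the rack's -x. Origin 12 mm high when flat on the table, 94 mm when seated with its z along the carrier's x, either way round.
- lid_handle (a point): middle of the lid's black handle bar: 14 x 14 mm, 70 mm long along the lid's z, at 29 mm along the lid's +x from its origin (18 mm free under the bar, between end posts).
- rack: steel rack fixed to the table: base 80 (x) x 150 (y) x 12 mm, at each side (y = +-48 to 64 mm) a wire guide up to 95 mm high that holds the lid's side edges upright, with an 11 mm gap for the 8 mm plate. The lid slides straight up out of it. Origin: centre of the underside; the lid's handle faces its -x, the robot's side.
- sauce_bottle: red squeeze bottle, 60 mm across, 198 mm high, a bystander; origin centre of the underside
- spice_jar: spice jar with black cap and green content, 44 mm across, 99 mm high, a bystander; origin centre of the underside
- tin: plain steel tin, 75 mm across, 58 mm high, a bystander; origin centre of the underside
There are look-alikes about, which are no part of the job. There is more than one size of the lid; the job needs the smaller.

How it is judged:
By the outcome, as a careful person would: the job done as asked, in the order asked, and still so for the second after the job is handed in, with the robot touching nothing.
It also fails if it takes over 72 s, if anything falls off the work surface, if the arm or the gripper's body presses on something with over 40 N, if the wrist force passes 120 N, or if a joint passes its speed limit or range.

## Working session

There is one attempt and no reset: what is moved stays moved. The work goes in short steps, Python scripts to look and compute and a shell command to move; the robot and the scene stay as the last step left them, time stands still between calls to the robot, and variables do not carry over. Pictures are saved under pics/ and viewed, at most 10 in all, crops included, and the job is handed in when it is done.

```bash
mkdir -p pics; ls; cat > h.py <<'E'
import numpy as np, cv2
from cell import arm
def grab(n):
    f=arm.grab_frame(n); f['R']=np.array(f['rotation']); f['eye']=np.array(f['eye'])
    f['K']=np.array([[f['fx'],0,f['cx']],[0,f['fy'],f['cy']],[0,0,1]]); f['D']=np.array(f['dist'],float); return f
def rays(f,uv):
    p=cv2.undistortPoints(np.array(uv,float).reshape(-1,1,2),f['K'],f['D']).reshape(-1,2)
    return np.c_[p[:,0],-p[:,1],-np.ones(len(p))]@f['R'].T
def plane(f,uv,z):
    d=rays(f,uv); return f['eye']+d*((z-f['eye'][2])/d[:,2])[:,None]
def cloud(f):
    v,u=np.mgrid[:384,:512]; uv=np.c_[u.ravel(),v.ravel()]
    return (f['eye']+rays(f,uv)*f['z_map'].reshape(-1,1)).reshape(384,512,3)
def save(n,img,s=1):
    cv2.imwrite('pics/'+n,cv2.resize(img[:,:,::-1],None,fx=s,fy=s))
E
python3 - <<'E'
from h import *
a=grab('scene');b=grab('top');np.save('scene.npy',a,allow_pickle=True);np.save('top.npy',b,allow_pickle=True)
save('s.png',a['img'],1.5);save('t.png',b['img'],1.5)
print(a['eye'],b['eye'],a['R'][:,2],b['R']);print(arm.sense())
E
```

```text
pics
[ 0.16606605 -0.81022785  0.847307  ] [ 0.45547373 -0.01211286  1.3321394 ] [-0.36489941 -0.67382961  0.64249675] [[ 0.02334225  0.99565579 -0.090137  ]
 [-0.9994304   0.02543831  0.02217565]
 [ 0.02437224  0.08956803  0.99568246]]
{'time_s': 0.1, 'qpos': array([ 1.11300157e+00,  3.14152735e-01, -4.79515557e-02,  1.21019063e+00,
        9.81552358e-07,  1.57079893e+00]), 'qvel': array([ 1.72250185e-03,  1.99501409e-04,  1.66367083e-03, -1.11910831e-03,
        2.28990824e-05, -1.32030795e-03]), 'joint_torque': array([-5.07267869e-04, -5.40767276e+01,  3.40541339e+01,  1.12028388e-02,
       -4.61619095e-05, -4.52931388e-06]), 'eef_pos': array([0.26507574, 0.53800105, 0.40393419]), 'tcp_rot': array([[-8.97028182e-01,  4.41972851e-01, -6.63213393e-04],
       [ 4.41973348e-01,  8.97027175e-01, -1.34384450e-03],
       [ 9.77653250e-07, -1.49858903e-03, -9.99998877e-01]]), 'ft_force': array([-0.36950388,  0.16260681,  0.00477166]), 'ft_torque': array([-0.00260557, -0.04245646, -0.02388008]), 'grasp_force': 0.0, 'opening': 1.0018892229950875}
```

View pics/s.png

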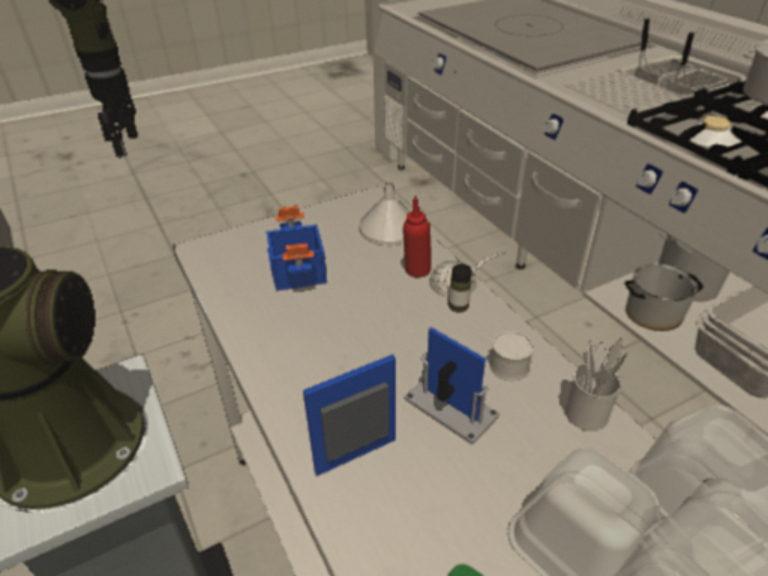

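View pics/t.png

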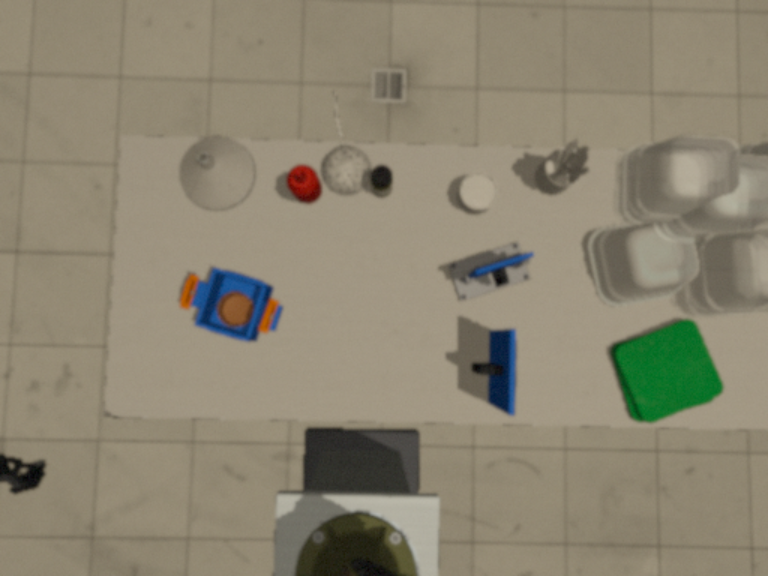

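The scene shows the carrier at left (scene ≈(300,260)), the rack with the smaller lid (≈(455,375)) and a larger decoy lid in front of it. The top view shows the carrier at (235,305), the rack lid at (500,265) and the decoy at (500,370). I'll measure from these.

```bash
python3 - <<'E'
from h import *
np.set_printoptions(precision=4,suppress=True)
S=np.load('scene.npy',allow_pickle=True).item();T=np.load('top.npy',allow_pickle=True).item()
for n,f in(('S',S),('T',T)):
    P=cloud(f);h=cv2.cvtColor(f['img'],cv2.COLOR_RGB2HSV);ok=(f['z_map']>0)
    H,s,v=[h[...,i].astype(int) for i in range(3)]
    blue=(H>100)&(H<130)&(s>120)&ok; org=(H>3)&(H<16)&(s>170)&(v>150)&ok; red=((H<4)|(H>174))&(s>160)&ok
    blk=(v<60)&ok
    for cn,m in(('blue',blue),('orange',org),('red',red),('blk',blk)):
        k,L,st,_=cv2.connectedComponentsWithStats(m.astype(np.uint8))
        for i in range(1,k):
            if st[i,4]<25: continue
            Q=P[L==i]
            if not(0.2<Q[:,0].mean()<1 and abs(Q[:,1].mean())<.6 and Q[:,2].mean()>-.05):continue
            print(n,cn,st[i],'min',np.percentile(Q,2,axis=0),'max',np.percentile(Q,98,axis=0),'med',np.median(Q,axis=0))
    # rack lid upper edge
    m=blue&(P[...,2]>.145)&(P[...,2]<.18)&(P[...,0]>.5)
    Q=P[m]; c=Q.mean(0)
    if len(Q)>5:
        w,V=np.linalg.eigh(np.cov(Q[:,:2].T)); print(n,'lid top',len(Q),c,V[:,1],np.ptp((Q-c)[:,:2]@V[:,1]),Q[:,2].max(),w)
    m=blue&(P[...,2]>.08)&(P[...,2]<.1)&(P[...,1]>.05);Q=P[m]
    r=cv2.minAreaRect((Q[:,:2]*1000).astype(np.float32));print(n,'carrier rim',len(Q),r)
    m=org&(P[...,2]>.115)&(P[...,2]<.14);k,L=cv2.connectedComponents(m.astype(np.uint8))
    for i in range(1,k):
        Q=P[L==i]
        if len(Q)>8:print(n,'fin',len(Q),Q.mean(0),cv2.minAreaRect((Q[:,:2]*1000).astype(np.float32)))
    t=P[(np.abs(P[...,2])<.01)&ok&(P[...,0]>.2)];print('table',np.percentile(t,[1,50,99],axis=0))
E
```

```text
S blue [ 178  148   39   45 1127] min [0.4494 0.1546 0.0072] max [0.5709 0.3088 0.0905] med [0.5068 0.2058 0.0635]
S blue [ 285  219   38   58 1189] min [ 0.5757 -0.3039  0.0221] max [ 0.6098 -0.2077  0.1624] med [ 0.5953 -0.2636  0.1127]
S blue [ 203  237   60   79 1598] min [ 0.3339 -0.2661  0.0081] max [ 0.4732 -0.2582  0.2003] med [ 0.39   -0.2637  0.166 ]
S orange [191 163  14   4  30] min [0.4737 0.1605 0.1234] max [0.5106 0.1759 0.1295] med [0.4935 0.1685 0.1271]
S red [270 132  17  52 642] min [0.7183 0.0844 0.0136] max [0.7614 0.1168 0.1752] med [0.7358 0.095  0.0962]
S blk [  33    0   58  104 2341] min [0.2289 0.4719 0.2636] max [0.3003 0.5799 0.5423] med [0.2619 0.5054 0.4327]
S blk [301 176  13  17 156] min [ 0.7426 -0.0529  0.0644] max [ 0.778  -0.019   0.1011] med [ 0.7555 -0.0398  0.096 ]
S blk [291 241  13  27 229] min [ 0.5604 -0.2704  0.0307] max [ 0.5914 -0.2461  0.1232] med [ 0.5696 -0.2642  0.0958]
S lid top 263 [ 0.5938 -0.257   0.1557] [-0.3272  0.9449] 0.1077933373411247 0.1658646722429109 [0.    0.001]
S carrier rim 276 ((512.074462890625, 238.9242706298828)
[... 1557 characters left out ...]
444]
T blk [  0 303  29  25 433] min [0.2241 0.4709 0.2662] max [0.2678 0.5135 0.3507] med [0.2441 0.4876 0.3272]
T lid top 120 [ 0.5882 -0.2444  0.1606] [-0.3312  0.9436] 0.10308093236489924 0.16595220233898078 [0.     0.0009]
T carrier rim 515 ((506.5853271484375, 236.64613342285156), (159.7589569091797, 111.773193359375), 74.16419982910156)
T fin 57 [0.5282 0.3188 0.1271] ((528.700439453125, 319.19781494140625), (11.236065864562988, 43.13059616088867), 77.64522552490234)
T fin 59 [0.4876 0.1723 0.1275] ((487.8163146972656, 172.67486572265625), (9.609963417053223, 43.282691955566406), 72.62494659423828)
table [[ 0.2909 -0.7914 -0.0066]
 [ 0.5228 -0.0456 -0.0002]
 [ 0.8466  0.4934  0.008 ]]
```

```bash
cat >> h.py <<'E'
def go(p,yaw=None):
    """p: target grasp point (world). prints tool-frame shift in shares of 40 mm, after the spin to yaw (deg of tool y)"""
    s=arm.sense();R=np.array(s['tcp_rot']);g=np.array(s['eef_pos'])+.155*R[:,2]
    y0=np.degrees(np.arctan2(R[1,1],R[0,1])); sp=0
    if yaw is not None:
        sp=-(((yaw-y0)+90)%180-90); a=np.radians(-sp); c,q=np.cos(a),np.sin(a); R=np.array([[c,-q,0],[q,c,0],[0,0,1]])@R
    print('t',round(s['time_s'],2),'grasp',g.round(4),'yaw',round(y0,2),'spin',round(sp/90,3),'shift',((np.array(p)-g)@R/.04).round(3),'open',round(s['opening'],3),'gf',s['grasp_force'],'F',np.round(s['ft_force'],1),'q6',round(s['qpos'][5],2))
E
python3 -m jog '[1,0,0,0,-0.101, 1,0,0,0,-0.101, 1,0,0,0,-0.101, 1,0,0,0,-0.101, 1,0,0,0,-0.101, 1,0,-1,0,0, 1,0,-1,0,0, 1,0,-1,0,0, 1,0,-1,0,0, 1,0,-1,0,0, 1,0,-1,0,0, 1,0,-1,0,0, 1,0,-1,0,0, 1,0,-1,0,0, 1,0,-1,0,0, 1,0,-1,0,0, 1,0,-1,0,0, 1,0,-1,0,0, 1,0,-1,0,0, 1,0,-1,0,0]'
python3 -m jog '[1,0,-1,0,0, 1,0,-1,0,0, 1,0,-1,0,0, 1,0,-1,0,0, 1,0,-1,0,0, 1,0,-1,0,0, 1,0,0,0,0, 1,0,0,0,0]'
python3 - <<'E'
from h import *
go([.561,-.255,.26],109.3)
w=grab('wrist');np.save('w.npy',w,allow_pickle=True);save('w.png',w['img'],1.5);print(w['eye'],w['R'])
E
```

```text
time_s: 2.6
eef_pos: [0.4628, -0.0297, 0.4045]
tcp_rot: [[-0.944, -0.329, -0.0], [-0.329, 0.944, 0.0], [0.0, 0.0, -1.0]]
ft_force: [-0.3, 0.2, -0.1]
opening: 1.003
grasp_force: 0.0
time_s: 3.6
eef_pos: [0.5414, -0.2547, 0.4041]
tcp_rot: [[-0.944, -0.329, -0.001], [-0.329, 0.944, 0.001], [0.001, 0.001, -1.0]]
ft_force: [0.4, -0.2, 0.6]
opening: 1.001
grasp_force: 0.0
t 3.6 grasp [ 0.5412 -0.2546  0.2491] yaw 109.2 spin -0.001 shift [-0.464 -0.174 -0.273] open 1.001 gf 0.0 F [ 0.4 -0.2  0.6] q6 -0.78
[ 0.47585404 -0.27814522  0.37475808] [[-0.32861892 -0.90750854 -0.26160628]
 [ 0.94446076 -0.31521347 -0.09292118]
 [ 0.00186494 -0.27761252  0.96069132]]
```

View pics/w.png

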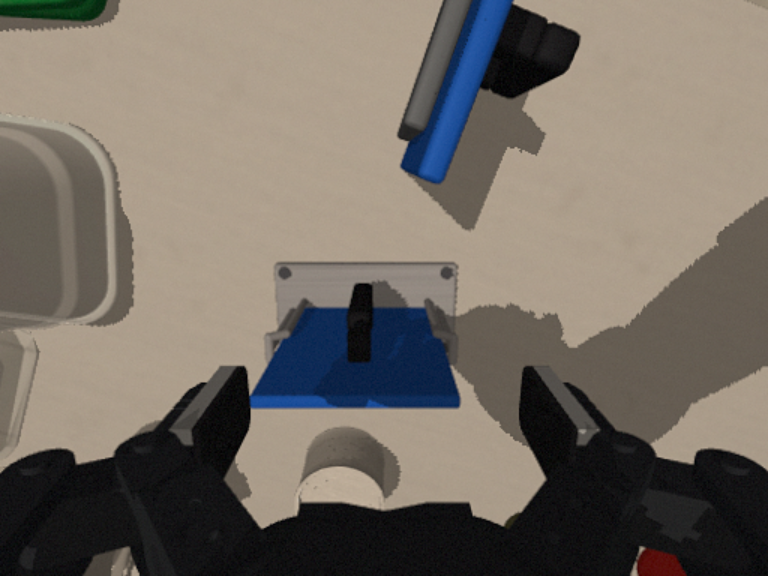

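The wrist view shows the rack lid from above: top edge ≈(250–460,400), handle bar (348–372, 285–360), and the decoy at the top. Next I'll compute the handle pose from this view's cloud.

```bash
python3 - <<'E'
from h import *
np.set_printoptions(precision=4,suppress=True)
f=np.load('w.npy',allow_pickle=True).item();P=cloud(f);h=cv2.cvtColor(f['img'],cv2.COLOR_RGB2HSV).astype(int)
v,u=np.mgrid[:384,:512]
reg=(v>185)&(v<275)&(u>160)&(u<315)
blue=(h[...,0]>100)&(h[...,0]<130)&(h[...,1]>120)&reg
Q=P[blue];n=np.linalg.svd(Q-Q.mean(0),full_matrices=0)[2][2]
face=blue&(P[...,2]<.155);F=P[face];c=F.mean(0);n=np.linalg.svd(F-c,full_matrices=0)[2][2];print('face normal',n,'c',c,'yaw y',np.degrees(np.arctan2(n[0],-n[1])), 'res',np.std((F-c)@n))
# edge line at top
e=blue&(P[...,2]>.158);E=P[e];print('edge z',E[:,2].max(),E.mean(0),len(E))
uv=np.array([[250,398],[460,398],[250,407],[460,407]])/1.5
print(plane(f,uv,.162))
blk=(h[...,2]<70)&reg&(u>225)&(u<255)&(v<245);B=P[blk]
ax=np.array([-n[1],n[0],0]);ax/=np.linalg.norm(ax);ax*=np.sign(ax[1])
print('handle',len(B),B.mean(0),'lateral pct',np.percentile((B-c)@ax,[2,50,98]),'dist from face',np.percentile((B-c)@n,[2,50,98]),'z',np.percentile(B[:,2],[1,99]))
lat=(F-c)@ax;print('lid lateral',lat.min(),lat.max(),'Elat',((E-c)@ax).min(),((E-c)@ax).max(),'ax',ax)
bu,bv=u[blk],v[blk]
print('bar cols',bu.min(),bu.max(),bv.min(),bv.max())
E
```

```text
face normal [0.9446 0.3282 0.0022] c [ 0.5916 -0.2536  0.1048] yaw y 109.15936191999947 res 0.002056190437846214
edge z 0.3747580751941351 [ 0.5907 -0.2554  0.1687] 1524
[[ 0.6113 -0.3044  0.162 ]
 [ 0.5756 -0.2012  0.162 ]
 [ 0.6164 -0.3031  0.162 ]
 [ 0.5805 -0.1992  0.162 ]]
handle 1020 [ 0.5748 -0.2583  0.1078] lateral pct [-0.0113  0.0012  0.0125] dist from face [-0.032  -0.018   0.0006] z [0.017  0.1282]
lid lateral -0.054071209471459554 0.05448076857714134 Elat -0.05488391469906524 0.05346226256403685 ax [-0.3282  0.9446  0.    ]
bar cols 226 254 189 244
```

```bash
python3 -m jog '[0.6,-0.57,-0.4,0,0, 0.6,0,0,1,0, 0.6,0,0,1,0, 0.6,0,0,0.8,0, 0.6,0,0,0.54,0, 0.6,0,0,0,0, 0.6,0,0,0,0]'
python3 - <<'E'
from h import *
go([.568,-.262,.115],109.2)
w=grab('wrist');np.save('w2.npy',w,allow_pickle=True);save('w2.png',w['img'],1.5)
E
```

```text
time_s: 4.53
eef_pos: [0.5688, -0.2621, 0.2723]
tcp_rot: [[-0.944, -0.33, 0.001], [-0.33, 0.944, -0.001], [-0.001, -0.001, -1.0]]
ft_force: [0.5, -0.6, -0.5]
opening: 0.6
grasp_force: 0.0
t 4.53 grasp [ 0.569  -0.2622  0.1173] yaw 109.27 spin 0.001 shift [0.023 0.013 0.059] open 0.6 gf 0.0 F [ 0.5 -0.6 -0.5] q6 -0.77
```

View pics/w2.png

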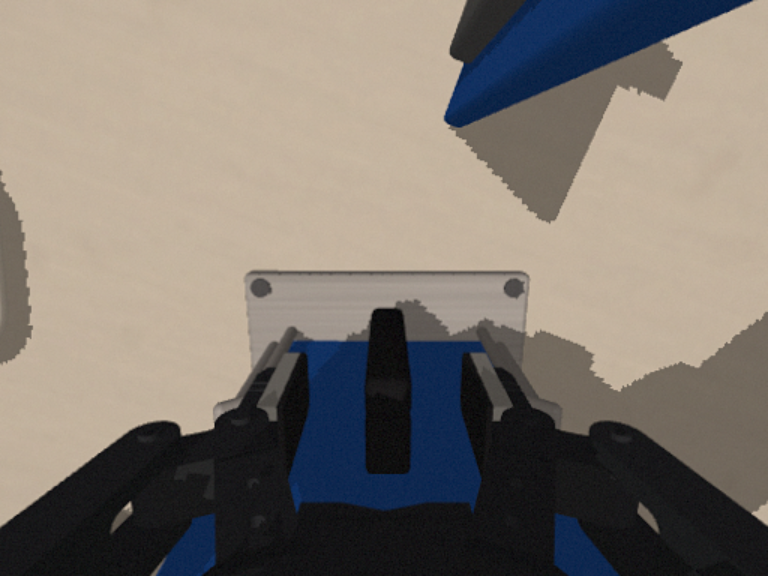

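The bar (≈(388,390)) sits centred between the pads. Closing and lifting.

```bash
python3 -m jog '[0,0,0,0,0, 0,0,0,0,0, 0,0,0,0,0, 0,0,0,0,0, 0,0,0,0,0, 0,0,0,0,0]'
python3 -m jog '[0,0,0,-0.5,0, 0,0,0,-0.5,0, 0,0,0,-0.5,0, 0,0,0,-0.5,0, 0,0,0,-0.5,0, 0,0,0,-0.5,0, 0,0,0,0,0]'
python3 - <<'E'
from h import *
go([.50,0,.235],90)
E
```

```text
time_s: 5.32
eef_pos: [0.5687, -0.2625, 0.2718]
tcp_rot: [[-0.944, -0.329, 0.001], [-0.329, 0.944, 0.0], [-0.001, -0.0, -1.0]]
ft_force: [-1.7, 2.4, 5.5]
opening: 0.15
grasp_force: 61.7
time_s: 6.2
eef_pos: [0.5688, -0.2629, 0.3919]
tcp_rot: [[-0.944, -0.329, 0.001], [-0.329, 0.944, -0.001], [-0.001, -0.002, -1.0]]
ft_force: [-0.0, 0.1, -3.4]
opening: 0.144
grasp_force: 60.8
t 6.2 grasp [ 0.5691 -0.2631  0.2369] yaw 109.21 spin 0.213 shift [1.727 6.578 0.034] open 0.144 gf 60.75266674160957 F [-0.   0.1 -3.4] q6 -0.77
```

```bash
python3 -m jog '[0,0.7,0,0,0, 0,0,0,0.7,0, 0,0,0,0.7,0, 0,0,0,0.7,0, 0,0,0,0,0]'
python3 -m jog '[0,-0.2,0,0,0, 0,-0.15,0,0,0, 0,-0.15,0,0,0, 0,-0.15,0,0,0, 0,0,0,0,0]'
python3 - <<'E'
from h import *
go([.568,-.262,.15],109.2)
w=grab('wrist');save('w3.png',w['img'],1.5)
E
```

```text
time_s: 6.82
eef_pos: [0.5403, -0.271, 0.3033]
tcp_rot: [[-0.944, -0.329, -0.007], [-0.329, 0.944, 0.003], [0.005, 0.005, -1.0]]
ft_force: [-0.8, -0.7, -3.0]
opening: 0.151
grasp_force: 60.4
time_s: 7.45
eef_pos: [0.5661, -0.2636, 0.308]
tcp_rot: [[-0.944, -0.329, -0.003], [-0.329, 0.944, -0.003], [0.003, -0.002, -1.0]]
ft_force: [-6.4, -1.2, 0.9]
opening: 0.151
grasp_force: 62.4
t 7.45 grasp [ 0.5657 -0.264   0.153 ] yaw 109.2 spin -0.0 shift [-0.071  0.029  0.074] open 0.151 gf 62.43375509977341 F [-6.4 -1.2  0.9] q6 -0.77
```

View pics/w3.png

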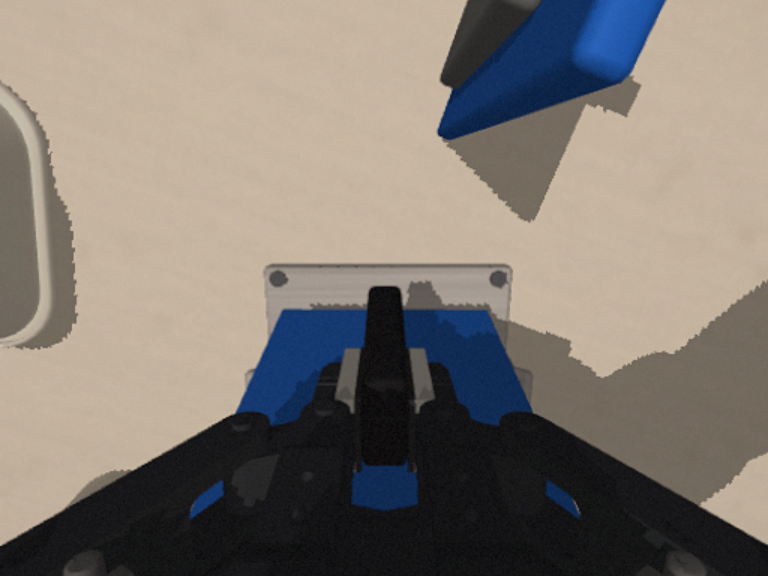

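The lid stands in front of the guides and presses on them with about 6 N (its bottom edge is at row ≈310). Pushing on should tip it.

```bash
python3 -m jog '[0,-0.15,0,0,0, 0,-0.15,0,0,0, 0,-0.15,0,0,0, 0,-0.15,0,0,0, 0,0,0,0,0]'
python3 -m jog '[0,-0.15,0,0,0, 0,-0.15,0,0,0, 0,-0.15,0,0,0, 0,0,0,0,0]'
python3 - <<'E'
from h import *
go([.568,-.262,.15],109.2)
for n in('wrist',):
    f=grab(n);P=cloud(f);h=cv2.cvtColor(f['img'],cv2.COLOR_RGB2HSV).astype(int)
    m=(h[...,0]>100)&(h[...,0]<130)&(h[...,1]>120)&(P[...,0]>.49)&(P[...,2]<.22);F=P[m]
    c=np.median(F,0);nn=np.linalg.svd(F-c,full_matrices=0)[2][2];print(len(F),c,nn,'tilt deg',np.degrees(np.arcsin(abs(nn[2]))),F.min(0),F.max(0))
E
```

```text
time_s: 8.12
eef_pos: [0.5887, -0.2556, 0.3084]
tcp_rot: [[-0.944, -0.329, -0.002], [-0.329, 0.944, -0.003], [0.003, -0.002, -1.0]]
ft_force: [-7.6, -1.2, 2.7]
opening: 0.149
grasp_force: 64.4
time_s: 8.62
eef_pos: [0.6032, -0.2506, 0.3069]
tcp_rot: [[-0.945, -0.327, -0.01], [-0.327, 0.945, -0.005], [0.011, -0.002, -1.0]]
ft_force: [-15.3, -6.4, 2.6]
opening: 0.149
grasp_force: 82.2
t 8.62 grasp [ 0.6016 -0.2514  0.1519] yaw 109.09 spin -0.001 shift [0.88  0.026 0.057] open 0.149 gf 82.24866602802649 F [-15.3  -6.4   2.6] q6 -0.72
21907 [ 0.59014839 -0.2503297   0.11011274] [ 0.75249126  0.24789133 -0.61016948] tilt deg 37.6017584849005 [ 0.53757382 -0.31889647  0.06048051] [ 0.64990724 -0.19054036  0.21952531]
```

```bash
python3 -m jog '[0,0.15,0,0,0, 0,0,0,-0.5,0, 0,0,0,-0.5,0, 0,0,0,-0.5,0, 0,0,0,-0.5,0, 0,0,0,0,0.071, 0,0,0,0,0.071, 0,0,0,0,0.071, 0,0.5,0.8,0,0, 0,0.5,0.8,0,0, 0,0.5,0.8,0,0, 0,0.5,0.8,0,0, 0,0.5,0.8,0,0, 0,0,0.8,0,0, 0,0,0.8,0,0, 0,0,0.7,0,0, 0,0,0,0.7,0, 0,0,0,0.7,0, 0,0,0,0.7,0, 0,0,0,0,0]'
python3 - <<'E'
from h import *
go([.492,0,.108],90)
for n in('wrist',):
    f=grab(n);P=cloud(f);h=cv2.cvtColor(f['img'],cv2.COLOR_RGB2HSV).astype(int)
    m=(h[...,0]>100)&(h[...,0]<130)&(h[...,1]>120)&(P[...,0]>.4)&(P[...,2]<.22)&(abs(P[...,1])<.08);F=P[m]
    c=np.median(F,0);nn=np.linalg.svd(F-c,full_matrices=0)[2][2];print(len(F),c,nn,'tilt deg',np.degrees(np.arcsin(abs(nn[2]))),np.percentile(F,[1,99],axis=0))
E
```

```text
time_s: 11.18
eef_pos: [0.4999, 0.0009, 0.3023]
tcp_rot: [[-1.0, -0.001, -0.002], [-0.001, 1.0, 0.0], [0.002, 0.0, -1.0]]
ft_force: [-0.3, -0.3, -3.1]
opening: 0.151
grasp_force: 77.2
t 11.18 grasp [0.4996 0.001  0.1473] yaw 90.08 spin 0.001 shift [ 0.187 -0.025  0.982] open 0.151 gf 77.23467953503132 F [-0.3 -0.3 -3.1] q6 0.0
21426 [0.4896086  0.00068197 0.10527177] [ 0.80930943 -0.00083526 -0.58738195] tilt deg 35.971442669372614 [[ 0.45287425 -0.05241785  0.057151  ]
 [ 0.52958326  0.05406043  0.15868917]]
```

```bash
python3 -m jog '[0,0,0,0.6,0, 0,0,0,0.5,0, 0,0,0,0,0]'
python3 -m jog '[0,-0.2,0,0.1,0, 0,-0.2,0,0.1,0, 0,-0.15,0,0.1,0, 0,-0.15,0,0.1,0, 0,-0.15,0,0.1,0, 0,-0.15,0,0.11,0, 0,0,0,0,0]'
python3 - <<'E'
from h import *
go([.492,0,.108],90)
for n in('wrist',):
    f=grab(n);P=cloud(f);h=cv2.cvtColor(f['img'],cv2.COLOR_RGB2HSV).astype(int)
    m=(h[...,0]>100)&(h[...,0]<130)&(h[...,1]>120)&(P[...,0]>.4)&(P[...,2]<.22)&(abs(P[...,1])<.08);F=P[m]
    c=np.median(F,0);nn=np.linalg.svd(F-c,full_matrices=0)[2][2];print(len(F),c,nn,'tilt deg',np.degrees(np.arcsin(abs(nn[2]))),np.percentile(F,[1,99],axis=0))
E
```

```text
time_s: 11.6
eef_pos: [0.5006, 0.0006, 0.2597]
tcp_rot: [[-1.0, -0.001, 0.0], [-0.001, 1.0, 0.0], [-0.0, 0.0, -1.0]]
ft_force: [-0.2, 0.1, -2.2]
opening: 0.15
grasp_force: 77.3
time_s: 12.48
eef_pos: [0.5415, 0.0006, 0.2358]
tcp_rot: [[-1.0, -0.001, 0.001], [-0.001, 1.0, 0.0], [-0.001, 0.0, -1.0]]
ft_force: [-2.8, 0.7, 5.7]
opening: 0.15
grasp_force: 81.6
t 12.47 grasp [0.5416 0.0006 0.0808] yaw 90.04 spin 0.0 shift [ 1.24  -0.014 -0.681] open 0.15 gf 81.60032272338867 F [-2.8  0.7  5.7] q6 0.0
29035 [5.17985243e-01 2.94348268e-04 4.17931064e-02] [ 6.14165543e-01  4.35795888e-04 -7.89177101e-01] tilt deg 52.108676630205984 [[ 0.47179258 -0.05283882  0.00932379]
 [ 0.57749552  0.05375673  0.09053385]]
```

```bash
python3 -m jog '[0,-0.2,0,0.13,0, 0,-0.2,0,0.13,0, 0,-0.15,0,0.14,0, 0,-0.15,0,0.14,0, 0,0,0,0,0]'
python3 - <<'E'
from h import *
go([.492,0,.041],90)
for n in('wrist',):
    f=grab(n);P=cloud(f);h=cv2.cvtColor(f['img'],cv2.COLOR_RGB2HSV).astype(int)
    m=(h[...,0]>100)&(h[...,0]<130)&(h[...,1]>120)&(P[...,0]>.4)&(P[...,2]<.22)&(abs(P[...,1])<.08);F=P[m]
    c=np.median(F,0);nn=np.linalg.svd(F-c,full_matrices=0)[2][2];print(len(F),c,nn,'tilt deg',np.degrees(np.arcsin(abs(nn[2]))),np.percentile(F,[1,99],axis=0))
E
```

```text
time_s: 13.15
eef_pos: [0.5689, 0.0006, 0.2126]
tcp_rot: [[-1.0, -0.001, 0.0], [-0.001, 1.0, -0.0], [-0.0, -0.0, -1.0]]
ft_force: [-2.1, 0.4, 0.9]
opening: 0.156
grasp_force: 75.9
t 13.15 grasp [0.569  0.0006 0.0576] yaw 90.05 spin 0.001 shift [ 1.924 -0.014  0.415] open 0.156 gf 75.92201985418797 F [-2.1  0.4  0.9] q6 0.0
38523 [5.29264269e-01 2.67096046e-04 2.52313078e-02] [ 0.32220947  0.00142965 -0.94666732] tilt deg 71.20321104687248 [[ 0.48007057 -0.05281093  0.00909338]
 [ 0.6106343   0.05366608  0.05623   ]]
```

```bash
python3 -m jog '[0,-0.12,0,0.13,0, 0,-0.12,0,0.13,0, 0,-0.1,0,0.12,0, 0,0,0,0,0]'
python3 -m jog '[0.5,0,0,0,0, 0.5,0,0,0,0, 0.5,0,0,0,0, 0.5,0,0,-0.6,0, 0.5,0,0,-0.9,0, 0.5,0,0,-1,0, 0.5,0,0,0,0, 0.5,0,0,0,0]'
python3 - <<'E'
from h import *
np.set_printoptions(precision=4,suppress=True)
go([.53,0,.041],90)
f=grab('wrist');P=cloud(f);h=cv2.cvtColor(f['img'],cv2.COLOR_RGB2HSV).astype(int)
reg=(P[...,0]>.4)&(P[...,2]<.22)&(abs(P[...,1])<.09)
m=(h[...,0]>100)&(h[...,0]<130)&(h[...,1]>120)&reg;F=P[m]
c=np.median(F,0);nn=np.linalg.svd(F-c,full_matrices=0)[2][2];print(len(F),c,nn,np.percentile(F,[1,99],axis=0))
print(cv2.minAreaRect((F[F[:,2]<.03][:,:2]*1000).astype(np.float32)))
b=(h[...,2]<70)&reg&(P[...,2]>.035)&(P[...,2]<.06);B=P[b];print(len(B),np.percentile(B,[1,50,99],axis=0),cv2.minAreaRect((B[:,:2]*1000).astype(np.float32)))
save('w4.png',f['img'],1.2)
E
```

```text
time_s: 13.7
eef_pos: [0.5824, 0.0006, 0.1975]
tcp_rot: [[-1.0, -0.001, 0.0], [-0.001, 1.0, 0.0], [-0.0, 0.0, -1.0]]
ft_force: [-2.6, -0.3, 1.1]
opening: 0.149
grasp_force: 73.2
time_s: 14.7
eef_pos: [0.5819, 0.0006, 0.2977]
tcp_rot: [[-1.0, -0.001, 0.0], [-0.001, 1.0, 0.0], [-0.0, 0.0, -1.0]]
ft_force: [0.1, 0.7, -0.1]
opening: 0.503
grasp_force: 0.0
t 14.7 grasp [0.5819 0.0006 0.1427] yaw 90.05 spin 0.001 shift [ 1.299 -0.015  2.543] open 0.503 gf 0.0 F [ 0.1  0.7 -0.1] q6 0.0
21369 [0.5458 0.0011 0.0174] [ 0.0325  0.0127 -0.9994] [[ 0.4849 -0.0527  0.0158]
 [ 0.6291  0.0539  0.0487]]
((557.8447265625, -1.0077056884765625), (112.24593353271484, 148.107177734375), 89.75430297851562)
1673 [[ 0.5234 -0.0058  0.0461]
 [ 0.5554  0.0004  0.0492]
 [ 0.5912  0.0072  0.0509]] ((557.7490234375, 0.5509295463562012), (69.41180419921875, 13.127748489379883), 0.3280569911003113)
```

View pics/w4.png

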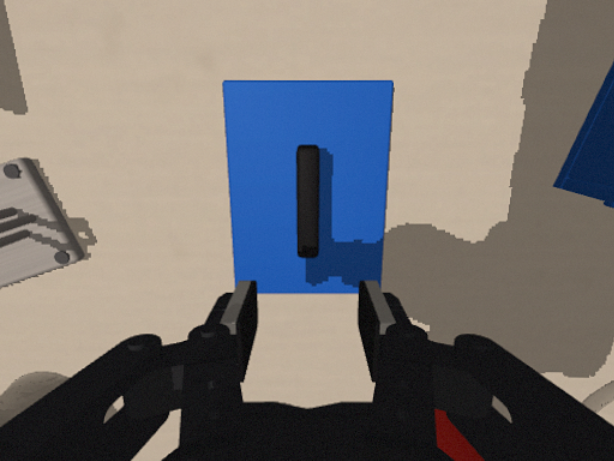

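The lid lies flat, handle up (bar ≈(308,200)). Before picking it up, I'll measure the carrier from close above.

```bash
python3 -m jog '[0.5,0,0.8,-0.8,0, 0.5,0,0.8,-0.8,0, 0.5,0,0.8,-0.8,0, 0.5,0,0.8,-0.8,0, 0.5,0.25,0.8,0,0, 0.5,0.25,0.8,0,0, 0.5,0,0.8,0,0, 0.5,0,0.8,0,0, 0.5,0,0,0,0.087, 0.5,0,0,0,0.087, 0.5,0,0,0,0, 0.5,0,0,0,0]'
cat > car.py <<'E'
from h import *
np.set_printoptions(precision=4,suppress=True)
go([.5578,.0003,.041],90)
f=grab('wrist');P=cloud(f);h=cv2.cvtColor(f['img'],cv2.COLOR_RGB2HSV).astype(int)
np.save('wc.npy',f,allow_pickle=True)
reg=(P[...,0]>.38)&(P[...,0]<.65)&(P[...,1]>.1)&(P[...,1]<.4)
org=(h[...,0]>2)&(h[...,0]<18)&(h[...,1]>150)&(h[...,2]>100)&reg&(P[...,2]>.115)&(P[...,2]<.14)
k,L=cv2.connectedComponents(org.astype(np.uint8))
for i in range(1,k):
    Q=P[L==i]
    if len(Q)<150: continue
    top=Q[Q[:,2]>np.percentile(Q[:,2],98)-.006]
    r=cv2.minAreaRect((top[:,:2]*1000).astype(np.float32));bx=cv2.boxPoints(r)
    e=max([bx[1]-bx[0],bx[2]-bx[1]],key=lambda a:np.hypot(*a));ang=np.degrees(np.arctan2(e[1],e[0]));ang=(ang+90)%180-90
    print('fin',len(Q),'ztop',np.percentile(Q[:,2],98),r,'ang',ang)
blue=(h[...,0]>100)&(h[...,0]<130)&(h[...,1]>120)&reg&(P[...,2]>.083)&(P[...,2]<.097);Q=P[blue]
print('rim z',np.median(Q[:,2]),cv2.minAreaRect((Q[:,:2]*1000).astype(np.float32)))
save('wc.png',f['img'],1.2)
E
python3 car.py
```

```text
time_s: 16.25
eef_pos: [0.5617, 0.2564, 0.425]
tcp_rot: [[-0.964, 0.267, -0.001], [0.267, 0.964, -0.001], [0.001, -0.001, -1.0]]
ft_force: [-0.5, -0.3, 0.3]
opening: 0.5
grasp_force: 0.0
t 16.25 grasp [0.5615 0.2563 0.27  ] yaw 74.51 spin -0.172 shift [ 0.086 -6.396  5.731] open 0.5 gf 0.0 F [-0.5 -0.3  0.3] q6 0.7
fin 595 ztop 0.13097203908353278 ((493.06103515625, 171.9136962890625), (10.06452751159668, 43.83296585083008), 71.7347412109375) ang -18.265244
fin 676 ztop 0.1310225789376898 ((533.8068237304688, 317.9087829589844), (9.680026054382324, 42.99973678588867), 75.2026596069336) ang -14.797363
rim z 0.09092282786334338 ((512.5269775390625, 243.62074279785156), (142.2145538330078, 112.98066711425781), 73.71930694580078)
```

View pics/wc.png

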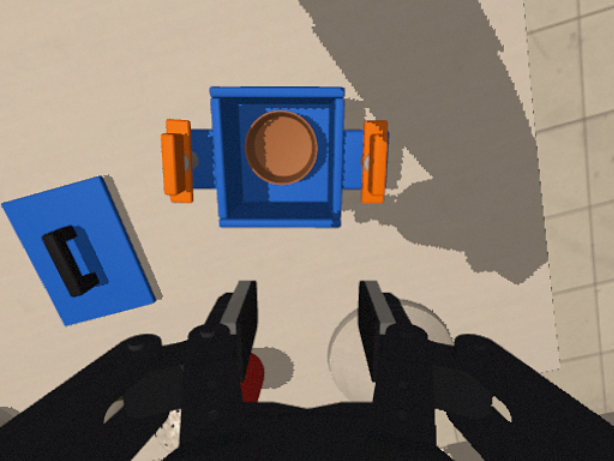

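```bash
python3 - <<'E'
from h import *
f=np.load('wc.npy',allow_pickle=True).item();P=cloud(f);h=cv2.cvtColor(f['img'],cv2.COLOR_RGB2HSV).astype(int)
org=(h[...,0]>2)&(h[...,0]<18)&(h[...,1]>150)&(h[...,2]>100)&(P[...,2]>.1275)&(P[...,2]<.14)
k,L=cv2.connectedComponents(org.astype(np.uint8))
for i in range(1,k):
    v,u=np.where(L==i)
    if len(v)>150:
        X=plane(f,np.c_[u,v],.128); print(len(v),cv2.minAreaRect((X[:,:2]*1000).astype(np.float32)))
E
python3 -m jog '[0.5,0,0,0,-0.086, 0.5,0,0,0,-0.086, 0.5,0,-1,0,0, 0.5,0,-1,0,0, 0.5,0,-1,0,0, 0.5,0,-1,0.5,0, 0.5,0,-1,0.8,0, 0.5,0.09,-1,0.8,0, 0.5,0,-0.4,0.8,0, 0.5,0,0,0.8,0, 0.5,0,0,0.8,0, 0.5,0,0,0.6,0, 0.5,0,0,0.43,0, 0.5,0,0,0,0, 0.5,0,0,0,0]'
python3 -c "
from h import *
go([.5578,.0003,.041],90)"
```

```text
562 ((492.87664794921875, 171.78530883789062), (9.891056060791016, 43.49289321899414), 71.45867156982422)
564 ((533.8413696289062, 318.0362548828125), (9.744363784790039, 42.94832229614258), 75.19841766357422)
time_s: 18.18
eef_pos: [0.5581, 0.0006, 0.2056]
tcp_rot: [[-1.0, 0.002, 0.001], [0.002, 1.0, -0.0], [-0.001, -0.0, -1.0]]
ft_force: [0.5, 0.1, 0.8]
opening: 0.5
grasp_force: 0.0
t 18.18 grasp [0.5583 0.0006 0.0506] yaw 89.89 spin -0.001 shift [ 0.013 -0.008  0.239] open 0.5 gf 0.0 F [0.5 0.1 0.8] q6 0.0
```

```bash
python3 -m jog '[0.5,0,0,0.22,0, 0.5,0,0,0,0, 0,0,0,0,0, 0,0,0,0,0, 0,0,0,0,0, 0,0,0,0,0, 0,0,0,0,0, 0,0,0,-0.3,0, 0,0,0,-0.7,0, 0,0,0,-1,0, 0,0,0,-1,0, 0,0,0,-0.7,0, 0,0,0,0,0]'
python3 - <<'E'
from h import *
go([.5134,.2449,.15],74.42)
f=grab('wrist');P=cloud(f);h=cv2.cvtColor(f['img'],cv2.COLOR_RGB2HSV).astype(int)
m=(h[...,0]>100)&(h[...,0]<130)&(h[...,1]>120)&(P[...,0]>.45)&(P[...,2]>.1)&(abs(P[...,1])<.1);F=P[m]
c=np.median(F,0);nn=np.linalg.svd(F-c,full_matrices=0)[2][2];print(len(F),c,nn)
E
```

```text
time_s: 19.8
eef_pos: [0.5584, 0.0005, 0.3461]
tcp_rot: [[-1.0, 0.002, 0.004], [0.002, 1.0, -0.0], [-0.004, -0.0, -1.0]]
ft_force: [0.4, 0.6, -2.9]
opening: 0.155
grasp_force: 58.8
t 19.8 grasp [5.590e-01 5.000e-04 1.911e-01] yaw 89.87 spin 0.172 shift [2.743 5.579 1.015] open 0.155 gf 58.75425696372986 F [ 0.4  0.6 -2.9] q6 0.0
34039 [5.20782024e-01 3.65690918e-04 1.67110201e-01] [-0.0139664   0.00210447 -0.99990025]
```

```bash
python3 -m jog '[0,0,0,0,0.086, 0,0,0,0,0.086, 0,0.5,1,0,0, 0,0.5,1,0,0, 0,0.5,1,0,0, 0,0.5,1,0,0, 0,0.5,1,0,0, 0,0.24,0.58,0,0, 0,0,0,0,0, 0,0,0,0,0]'
python3 - <<'E'
from h import *
np.set_printoptions(precision=4,suppress=True)
go([.5134,.2449,.15],74.42)
f=grab('wrist');P=cloud(f);h=cv2.cvtColor(f['img'],cv2.COLOR_RGB2HSV).astype(int)
org=(h[...,0]>2)&(h[...,0]<18)&(h[...,1]>150)&(h[...,2]>100)&(P[...,2]>.09)&(P[...,2]<.14)
k,L=cv2.connectedComponents(org.astype(np.uint8))
for i in range(1,k):
    Q=P[L==i]
    if len(Q)>100:print('org',len(Q),Q.min(0),Q.max(0))
m=(h[...,0]>100)&(h[...,0]<130)&(h[...,1]>120)&(P[...,2]>.14)&(P[...,2]<.19);F=P[m];print(cv2.minAreaRect((F[:,:2]*1000).astype(np.float32)))
E
```

```text
time_s: 21.1
eef_pos: [0.5115, 0.2444, 0.3423]
tcp_rot: [[-0.963, 0.269, -0.002], [0.269, 0.963, -0.002], [0.002, -0.002, -1.0]]
ft_force: [-0.9, 0.5, -3.5]
opening: 0.15
grasp_force: 59.1
t 21.1 grasp [0.5112 0.2442 0.1873] yaw 74.39 spin -0.0 shift [-0.05   0.035  0.933] open 0.15 gf 59.09697353839874 F [-0.9  0.5 -3.5] q6 0.72
org 1414 [0.4606 0.1609 0.1058] [0.5229 0.1826 0.1324]
org 1778 [0.5028 0.3073 0.1055] [0.563  0.3338 0.1318]
((506.1138000488281, 245.5548095703125), (109.7865982055664, 138.0929718017578), 74.41930389404297)
```

```bash
python3 -m jog '[0,-0.05,0.035,0.4,0, 0,0,0,0.4,0, 0,0,0,0.3,0, 0,0,0,0.2,0, 0,0,0,0.15,0, 0,0,0,0,0]'
python3 -c "
from h import *
go([.5134,.2449,.124],74.42)"
```

```text
time_s: 21.9
eef_pos: [0.5143, 0.2458, 0.2856]
tcp_rot: [[-0.963, 0.269, -0.0], [0.269, 0.963, -0.0], [0.0, -0.0, -1.0]]
ft_force: [0.1, 0.1, -3.7]
opening: 0.148
grasp_force: 59.0
t 21.9 grasp [0.5142 0.2458 0.1306] yaw 74.39 spin -0.0 shift [ 0.013 -0.027  0.164] open 0.148 gf 59.018874764442444 F [ 0.1  0.1 -3.7] q6 0.72
```

```bash
python3 -m jog '[0,0,-0.02,0.08,0, 0,0,0,0.08,0, 0,0,0,0.05,0, 0,0,0,0,0]'
python3 -c "
from h import *
go([.5134,.2449,.124],74.42)"
```

```text
time_s: 22.4
eef_pos: [0.5142, 0.2451, 0.2783]
tcp_rot: [[-0.963, 0.269, 0.0], [0.269, 0.963, 0.0], [-0.0, 0.0, -1.0]]
ft_force: [-2.2, -1.3, 4.6]
opening: 0.15
grasp_force: 60.0
t 22.4 grasp [0.5142 0.2451 0.1233] yaw 74.39 spin -0.0 shift [ 0.018 -0.011 -0.018] open 0.15 gf 59.982179403305054 F [-2.2 -1.3  4.6] q6 0.72
```

```bash
python3 -m jog '[0.5,0,0,0,0, 0.5,0,0,0,0, 0.5,0,0,0,0, 0.5,0,0,-0.5,0, 0.5,0,0,-1,0, 0.5,0,0,-1,0, 0.5,-0.5,0,-0.5,0, 0.5,-0.5,0,0,0, 0.5,0,0,0,0]'
sed -i 's/\[.5578,.0003,.041\],90/[.5338,.318,.1185],75.2/; s/wc\.png/wd.png/' car.py
cat >> car.py <<'E'
blue=(h[...,0]>100)&(h[...,0]<130)&(h[...,1]>120)&reg&(P[...,2]>.092)&(P[...,2]<.12);F=P[blue]
c=np.median(F,0);nn=np.linalg.svd(F-c,full_matrices=0)[2][2];print('lid',len(F),c,nn,np.percentile(F[:,2],[2,98]),cv2.minAreaRect((F[:,:2]*1000).astype(np.float32)))
E
python3 car.py
```

```text
time_s: 23.52
eef_pos: [0.5536, 0.2341, 0.3975]
tcp_rot: [[-0.963, 0.27, 0.001], [0.27, 0.963, 0.0], [-0.001, 0.0, -1.0]]
ft_force: [-0.3, 0.1, -0.6]
opening: 0.504
grasp_force: 0.0
t 23.52 grasp [0.5537 0.2341 0.2425] yaw 74.33 spin -0.01 shift [1.019 1.899 3.1  ] open 0.504 gf 0.0 F [-0.3  0.1 -0.6] q6 0.67
fin 859 ztop 0.13124211934438143 ((533.7293701171875, 317.736083984375), (9.971028327941895, 42.96247863769531), 75.12108612060547) ang -14.878937
fin 740 ztop 0.13082111992885317 ((492.968505859375, 171.66937255859375), (10.049201011657715, 43.67955017089844), 71.7366714477539) ang -18.263329
rim z 0.08331566157327883 ((498.17767333984375, 244.0155029296875), (113.85742950439453, 149.12957763671875), 2.6372554302215576)
lid 19893 [0.5045 0.248  0.0994] [-0.002  -0.0006  1.    ] [0.0979 0.1009] ((514.5855102539062, 245.10494995117188), (110.93569946289062, 148.53775024414062), 74.56751251220703)
```

View pics/wd.png

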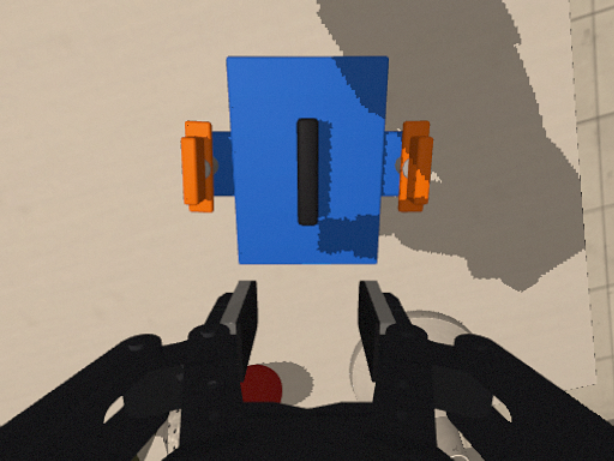

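Lid seated level and centred; fins are at (197,165) and (417,165). Now turnbutton a.

```bash
python3 -m jog '[0.5,0,0,0,-0.01, 0.5,0.52,0.95,0,0, 0.5,0.5,0.95,0,0, 0.5,0,0,0.8,0, 0.5,0,0,0.8,0, 0.5,0,0,0.7,0, 0.5,0,0,0.57,0, 0.5,0,0,0,0, 0.5,0,0,0,0]'
python3 -c "
from h import *
go([.5338,.318,.1275],75.2)"
```

```text
time_s: 24.7
eef_pos: [0.5325, 0.3185, 0.2836]
tcp_rot: [[-0.967, 0.253, 0.001], [0.253, 0.967, 0.0], [-0.0, 0.001, -1.0]]
ft_force: [0.5, -0.7, 0.4]
opening: 0.502
grasp_force: 0.0
t 24.7 grasp [0.5326 0.3185 0.1286] yaw 75.32 spin 0.001 shift [-0.033 -0.005  0.027] open 0.502 gf 0.0 F [ 0.5 -0.7  0.4] q6 0.8
```

```bash
python3 -m jog '[0,-0.03,0,0.02,0, 0,0,0,0,0, 0,0,0,0,0, 0,0,0,0,0, 0,0,0,0,0, 0,0,0,0,0]'
python3 -m jog '[0,0,0,0,-0.1, 0,0,0,0,-0.1, 0,0,0,0,-0.1, 0,0,0,0,-0.1, 0,0,0,0,-0.1, 0,0,0,0,-0.1, 0,0,0,0,-0.1, 0,0,0,0,-0.1, 0,0,0,0,-0.1, 0,0,0,0,-0.1, 0,0,0,0,0]'
python3 -c "
from h import *
go([.5338,.318,.1275],164.42+1.7)
print(arm.sense()['ft_torque'])"
```

```text
time_s: 25.45
eef_pos: [0.534, 0.3177, 0.2831]
tcp_rot: [[-0.967, 0.254, 0.002], [0.254, 0.967, 0.0], [-0.001, 0.0, -1.0]]
ft_force: [-0.8, -2.2, 6.1]
opening: 0.103
grasp_force: 59.3
time_s: 26.82
eef_pos: [0.5333, 0.3189, 0.2831]
tcp_rot: [[-0.252, -0.968, -0.001], [-0.968, 0.252, 0.004], [-0.003, 0.002, -1.0]]
ft_force: [-4.6, 3.2, 6.7]
opening: 0.1
grasp_force: 59.4
t 26.82 grasp [0.5332 0.3195 0.1281] yaw 165.42 spin -0.008 shift [ 0.033 -0.024  0.015] open 0.1 gf 59.41953957080841 F [-4.6  3.2  6.7] q6 -0.78
[ 0.63246208  0.96068435 -0.01225085]
```

```bash
python3 -m jog '[0,0,0,0,-0.015, 0,0,0,0,-0.015, 0,0,0,0,0]'
python3 -c "
from h import *
go([.5338,.318,.1275],164.42+1.7)
print(arm.sense()['ft_torque'])"
python3 -m jog '[0.4,0,0,0,0, 0.4,0,0,0,0, 0.4,0,0,0,0, 0.4,0,0,-0.4,0, 0.4,0,0,-1,0, 0.4,0,0,-1,0, 0.4,0,0,0,0]'
python3 -c "
from h import *
go([.4929,.1717,.1275],71.74)"
```

```text
time_s: 27.2
eef_pos: [0.5333, 0.3189, 0.2831]
tcp_rot: [[-0.208, -0.978, -0.001], [-0.978, 0.208, 0.004], [-0.004, 0.002, -1.0]]
ft_force: [-4.6, 3.0, 6.3]
opening: 0.1
grasp_force: 60.2
t 27.2 grasp [0.5332 0.3195 0.1281] yaw 167.97 spin 0.021 shift [ 0.033 -0.025  0.015] open 0.1 gf 60.24369657039642 F [-4.6  3.   6.3] q6 -0.82
[ 0.65251511  0.94531193 -0.67145492]
time_s: 28.08
eef_pos: [0.5349, 0.3185, 0.383]
tcp_rot: [[-0.208, -0.978, 0.007], [-0.978, 0.208, 0.004], [-0.005, -0.006, -1.0]]
ft_force: [0.1, 0.3, -0.9]
opening: 0.402
grasp_force: 0.0
t 28.07 grasp [0.536  0.3192 0.228 ] yaw 167.99 spin -0.931 shift [0.146 3.852 2.49 ] open 0.402 gf 0.0 F [ 0.1  0.3 -0.9] q6 -0.82
```

```bash
python3 -m jog '[0.5,0,0,0,-0.1034, 0.5,0,0,0,-0.1034, 0.5,0,0,0,-0.1034, 0.5,0,0,0,-0.1034, 0.5,0,0,0,-0.1034, 0.5,0,0,0,-0.1034, 0.5,0,0,0,-0.1034, 0.5,0,0,0,-0.1034, 0.5,0,0,0,-0.1034, 0.5,0,1,0,0, 0.5,0,1,0,0, 0.5,0,1,0,0, 0.5,0.14,0.85,0,0, 0.5,0,0,0.9,0, 0.5,0,0,0.8,0, 0.5,0,0,0.55,0, 0.5,0,0,0,0, 0.5,0,0,0,0]'
python3 -c "
from h import *
go([.4929,.1717,.1275],71.74)"
```

```text
time_s: 30.32
eef_pos: [0.4911, 0.17, 0.2887]
tcp_rot: [[0.95, -0.313, 0.001], [-0.313, -0.95, 0.0], [0.001, -0.0, -1.0]]
ft_force: [0.5, -0.4, 0.6]
opening: 0.499
grasp_force: 0.0
t 30.32 grasp [0.4912 0.1701 0.1337] yaw -108.25 spin 0.0 shift [ 0.028 -0.052  0.156] open 0.499 gf 0.0 F [ 0.5 -0.4  0.6] q6 -2.49
```

```bash
python3 -m jog '[0.5,0.03,-0.05,0.14,0, 0.5,0,0,0,0, 0,0,0,0,0, 0,0,0,0,0, 0,0,0,0,0, 0,0,0,0,0, 0,0,0,0,0]'
python3 -m jog '[0,0,0,0,0.1, 0,0,0,0,0.1, 0,0,0,0,0.1, 0,0,0,0,0.1, 0,0,0,0,0.1, 0,0,0,0,0.1, 0,0,0,0,0.1, 0,0,0,0,0.1, 0,0,0,0,0.1, 0,0,0,0,0.1, 0,0,0,0,0.01, 0,0,0,0,0]'
python3 -c "
from h import *
go([.4929,.1717,.1275],74.42+88.3)
print(arm.sense()['ft_torque'])"
```

```text
time_s: 31.2
eef_pos: [0.4926, 0.1714, 0.2827]
tcp_rot: [[0.95, -0.313, 0.0], [-0.313, -0.95, 0.0], [0.0, -0.0, -1.0]]
ft_force: [-2.0, -0.7, 5.6]
opening: 0.102
grasp_force: 59.2
time_s: 32.7
eef_pos: [0.4919, 0.1711, 0.2826]
tcp_rot: [[-0.327, -0.945, -0.001], [-0.945, 0.327, -0.001], [0.001, 0.001, -1.0]]
ft_force: [-4.1, -2.9, 8.9]
opening: 0.1
grasp_force: 60.6
t 32.7 grasp [0.4917 0.171  0.1276] yaw 160.92 spin -0.02 shift [-0.026 -0.023  0.003] open 0.1 gf 60.55901348590851 F [-4.1 -2.9  8.9] q6 -0.9
[-0.55349345  0.95369155  0.6905089 ]
```

```bash
python3 -m jog '[0.4,0,0,0,0, 0.4,0,0,0,0, 0.4,0,0,0,0, 0.4,0,0,-0.4,0, 0.4,0,0,-1,0, 0.4,0,0,-1,0, 0.4,0,0,-1,0, 0.4,0,-0.8,0,0, 0.4,0,-0.8,0,0, 0.4,-0.6,0,0,0, 0.4,0,0,0,0, 0.4,0,0,0,0]'
sed -i 's/wd\.png/we.png/; s/(P\[...,2\]>.115)/(P[...,2]>.1)/' car.py; python3 car.py
python3 - <<'E'
from h import *
f=grab('top');P=cloud(f);h=cv2.cvtColor(f['img'],cv2.COLOR_RGB2HSV).astype(int)
for n,hm in(('red',((h[...,0]<4)|(h[...,0]>174))&(h[...,1]>160)),('blk',h[...,2]<60)):
    k,L,st,_=cv2.connectedComponentsWithStats((hm&(P[...,0]>.65)&(P[...,0]<.85)).astype(np.uint8))
    for i in range(1,k):
        if st[i,4]>80: print(n,st[i],np.median(P[L==i],0).round(4))
save('t2.png',f['img'][90:270,60:380],2.4)
E
```

```text
time_s: 34.2
eef_pos: [0.5602, 0.1735, 0.4185]
tcp_rot: [[-0.327, -0.945, -0.0], [-0.945, 0.327, -0.0], [0.0, 0.0, -1.0]]
ft_force: [0.4, -0.2, -0.9]
opening: 0.397
grasp_force: 0.0
t 34.2 grasp [0.5602 0.1735 0.2635] yaw 160.91 spin 0.952 shift [1.558 3.323 3.627] open 0.397 gf 0.0 F [ 0.4 -0.2 -0.9] q6 -0.94
fin 1137 ztop 0.13087379147502495 ((493.32440185546875, 171.40606689453125), (44.432273864746094, 9.480125427246094), 73.1725845336914) ang 73.17261
rim z 0.0848376079700654 ((520.8209228515625, 195.58737182617188), (166.92105102539062, 75.91165924072266), 12.605359077453613)
lid 11529 [0.5087 0.232  0.0996] [-0.0019 -0.0028  1.    ] [0.0979 0.101 ] ((515.1998291015625, 244.56011962890625), (110.59882354736328, 148.96876525878906), 74.18524169921875)
red [193 111  20  23 277] [0.7281 0.1101 0.1458]
blk [247 111  13  15 148] [ 0.755  -0.0271  0.0977]
```

View pics/we.png

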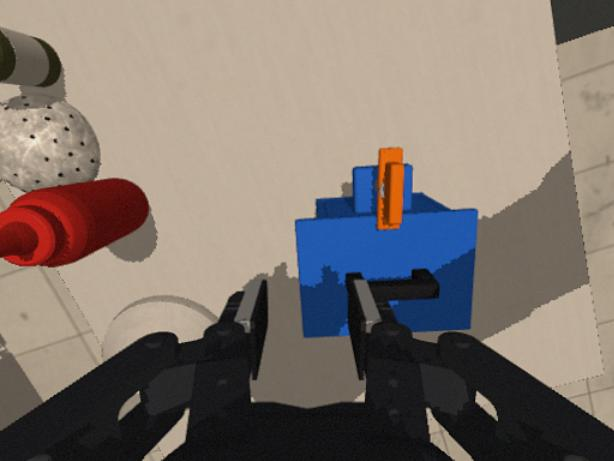

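View pics/t2.png

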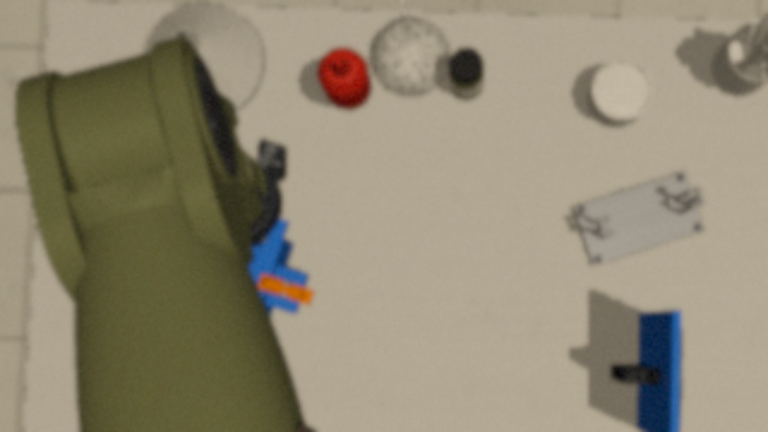

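Button b is at 91° across the lid (b bar ≈(390,190) in the wrist view), the lid is level and the bystanders are unmoved. I'll clear the arm to check a.

```bash
python3 -m jog '[0.4,1,0,0,0, 0.4,1,0,0,0, 0.4,1,0,0,0, 0.4,1,0,0,0, 0.4,1,0,0,0, 0.4,1,0,0,0, 0.4,0,0,0,0, 0.4,0,0,0,0]'
sed -i "s/grab('wrist')/grab('top')/; s/len(Q)<150/len(Q)<20/" car.py; python3 car.py
```

```text
time_s: 35.3
eef_pos: [0.482, -0.0534, 0.4185]
tcp_rot: [[-0.329, -0.944, 0.001], [-0.944, 0.329, 0.0], [-0.001, -0.0, -1.0]]
ft_force: [1.0, -0.3, -0.5]
opening: 0.399
grasp_force: 0.0
t 35.3 grasp [ 0.4821 -0.0534  0.2635] yaw 160.82 spin 0.951 shift [1.123 9.308 3.622] open 0.399 gf 0.0 F [ 1.  -0.3 -0.5] q6 -1.35
fin 107 ztop 0.13201063749214437 ((528.5146484375, 317.0497131347656), (42.59982681274414, 9.195011138916016), 76.10777282714844) ang 76.10782
fin 100 ztop 0.13297340365504515 ((487.472900390625, 172.89431762695312), (42.02852249145508, 9.115196228027344), 74.27812194824219) ang 74.27814
rim z 0.0954333013556391 ((510.4219665527344, 242.83279418945312), (174.10633850097656, 146.60147094726562), 72.8028793334961)
lid 1821 [0.5102 0.2431 0.0979] [0.0001 0.0002 1.    ] [0.0931 0.1031] ((510.7992248535156, 246.0894317626953), (110.2295913696289, 147.16294860839844), 74.27289581298828)
```

Both buttons sit at about 91.5° (a) and 91° (b), the lid is seated level, and the arm is clear.

```bash
python3 -c "
from cell import arm
print(arm.hand_in())"
```

```text
the job is handed in; nothing more can be done
None
```

The job is handed in at about 35 s: the lid was laid flat and let go, then set level and fully home on the carrier; both turnbuttons are turned to their stops, the bottle and jar measured unmoved, and the tin looks unmoved in the top picture.

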